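# Pin the vial case shut

## Task

Swing the open lid of the white vial case shut, then take the locking pin with the black grip out of the rack and push it down through the hole in the lid's tab and the hole in the case's tab beneath. The seal lifts the lid again when it is let go, so finish while holding: keep pushing the pin's shoulder down on the lid's tab so that the two halves stay pressed fully shut, and do not let go at the end. Leave everything else where it stands.

Things in the scene. Friction and masses are not known exactly. Their poses are not given: they have to be found in the camera images.
- case: White plastic clamshell vial case, 130 (x) x 180 (y) mm, lower half 70 mm tall, fixed to the worktop; origin under its centre, z up. Hinge on its own +x side; on its -x side (towards the robot) an aluminium tab 42 long, 44 wide, 12 mm thick, its top flush with the rim 70 mm up, with a vertical through hole. A sprung rubber seal on the front rim stands 8 mm proud and holds the lid slightly ajar.
- case_lid (a joint): Lid opening angle, rad: 0 shut, 1.35 widest; grows as the front edge rises and swings to the hinge side. Stiff hinge: the lid stays where left, but below 0.065 the seal lifts it: full shutting takes 3 to 6 N at its hole, and let go it springs back to about 0.06. The lid (150 g) is 130 x 180 mm, its outer face 16 mm beyond the hinge plane.
- lid_hinge (a point): Middle of the hinge line, at the case's rear rim, 70 mm above the worktop; the hinge line runs along the case's y axis. Fixed to the case.
- lid_hole (a point): Centre of the upper mouth of the through hole (14 mm wide, 8 mm deep) in the lid's aluminium tab, which lies on the case's tab when shut; 158 mm from the hinge line, moves with the lid. z points out of the lid's outer face. The lid's front wall begins 28 mm behind the hole and rises 8 mm above the tab.
- lid_front (a point): Middle of the lid's outer face at its front edge, 130 mm from the hinge line; moves with the lid.
- latch_hole (a point): Centre of the upper mouth of the through hole (13 mm wide, 12 mm deep, open below) in the case's fixed tab, 70 mm above the worktop; under the lid's hole when the lid is shut. z points up.
- pin_grip (a point): Locking pin, loose, 80 g: a steel shank 10 mm thick and 40 mm long with its lowest 12 mm tapered to 5 mm, under a black cylindrical grip 26 mm across and 46 mm tall. This point is the middle of the grip, 23 mm above the shoulder and 63 mm above the tip; z points from tip to grip. The pin starts upright in one of the rack's two holes, its shoulder resting on the rack.
- pin_shoulder (a point): Centre of the flat underside of the pin's grip, where the shank begins; it comes to rest on the lid's tab.
- pin_tip (a point): Lower end of the pin.
- rack: White block 130 (x) x 50 (y) x 45 mm tall, fixed to the worktop, with two 14 mm through holes 35 mm either side of its middle along its x; origin under its centre.
- thermometer_dial (a point): Bystander: dial thermometer standing in the rack's other hole, a flat steel disc 40 mm across and 10 mm thick on an 8 mm stem; this point is the middle of the disc, 45 mm above the stem's foot.
- disinfectant: Bystander: orange bottle, 68 mm across, 190 mm tall; origin under its centre.
- pump_bottle: Bystander: white pump bottle, 55 x 85 x 210 mm tall, black pump on top; origin under its centre.
- pulp_dish: Bystander: shallow oval cardboard-pulp dish, about 90 x 190 x 36 mm; origin under its centre.
- vial: Bystander: small glass vial, 24 mm across, 45 mm tall; origin under its centre.
- steel_cup: Bystander: steel cup, 72 mm across, 65 mm tall; origin under its centre.
There are look-alikes about, which are no part of the job. There is more than one size of the part that bears pin_grip; the job needs the smallest.

How it is judged:
On the way, in this order (a step that is already met when the one before it is completed fails the run):
1. the lid is swung down onto its seal (value of joint case_lid below 0.1 rad), for 0.2 s.
2. the pin is home through both tabs with the halves shut (z of pin_shoulder in the frame of lid_hole below 0.003 m and horizontal distance between pin_shoulder and lid_hole below 0.006 m and horizontal distance between pin_tip and latch_hole below 0.006 m and z of pin_tip in the frame of latch_hole below -0.02 m and value of joint case_lid below 0.013 rad), for 0.1 s.
At the end, for the whole second after the job is handed in: Through the last second the lid is under 0.013 rad, the pin shoulder within 3 mm of the lid tab, its tip 20 mm or more below the case tab top, both within 6 mm of the hole centres; the robot still bears on the pin and the pin on the lid tab, each over 1.5 N (all of step 2 and contact force between pin and case_lid above 1.5 N and contact force between any of the fingers, the arm and pin above 1.5 N); the arm keeps its last pose, push and grip.
It fails at once if a bystander is pushed over 40 mm away or knocked over (the thermometer: lifted or tipped) (distance of any of thermometer_dial, disinfectant, pump_bottle, pulp_dish, vial, steel_cup from where it was at the start of the episode above 0.04 m or angle between any of thermometer_dial, disinfectant, pump_bottle, pulp_dish, vial, steel_cup's own z axis and vertical above 0.5 rad).
It also fails if it takes over 54 s, if anything falls off the work surface, if the arm or the gripper's body presses on something with over 40 N, if the wrist force passes 120 N, or if a joint passes its speed limit or range.

## Robot

A 6-joint arm with a two-finger parallel gripper is mounted at the origin on the work surface. World frame = base frame: x ahead of the robot, y to its left, z up, the work surface at z = 0. Lengths are in m, angles in rad, forces in N, time in s.
With the tool pointing down it reaches from about 0.4 to 0.825 m from the base axis. Payload 7 kg.
Tool frame: the origin (TCP) lies midway between the tips of the shut fingers; the grasp point (between the pads) lies 19 mm behind it; z points along the fingers, y is the line along which they close (so a half turn about z gives the same grasp; the last joint's range is limited). The gripper opens to 88 mm and grips with 3 to 60 N. Pads are 19 mm wide; open, the fingers measure 130 mm over their backs; the gripper's body (78 mm by 193 mm) begins 47 mm behind the grasp point.
Start: joints at [-0.954, 0.359, 0.012, 0, -1.224, -0.288], TCP at [0.218, -0.639, 0.227] pointing down, gripper open.
Joint ranges: [-3.07, 3.07], [-1.43, 2.12], [-1.02, 1.25], [-3.03, 1.67], [-3.05, -0], [-3.03, 3.03]. Speed limits (rad/s): [2.39, 2.39, 3.01, 3.14, 3.14, 3.14].

## Interface

Orientations are given as [roll, pitch, yaw] about the fixed x, y, z axes, in that order (R = Rz(yaw) Ry(pitch) Rx(roll)).
In Python, from station import get_state, grab_frame, calibration, job_done, boxes_of, regions_of, spot_point gives the robot as it stands. The module is installed in compiled form; this text tells all that it offers.
- The arm moves only by the tool arm_command, never from a script. Its argument "commands" is a list of rows, each an object of numbers: "tx", "ty", "tz": the shift along the tool's x, y, z each as a share of 25 cm, from -1 to 1; "twist": the turn about the tool's z as a share of 180 degrees, from -1 to 1. A call has exactly 8 rows; each row is the pose to reach, as a shift and turn from the pose commanded when the call began, along the tool's axes at that moment, turning the shorter way round; what a row does not reach only later rows make up. A row lasts 1/12 s, in which the tool goes at most 41.7 mm and 7.16 degrees, less where a joint would pass 70% of its speed; a pose out of reach is approached as far as the arm can. A call with a number of a shift or a turn outside -1 to 1 is refused whole. A call with a gripper value outside its range is refused whole. "claw" is the opening, from 0 (shut) to 1 (fully open), set as the call begins (left out, the last holds). The fingers move at their own pace and stop on an object; "grip_force" is the grip in N (left out, the last holds). Time passes only in rows, so rows that repeat a pose let the fingers close, or fill a call up. It gives the time, the measured TCP pose, the force, the opening and the grip force at its end, in the units of the state.
- get_state(): the state, without advancing time (a new reading comes with each control period).
- grab_frame(name): name is "scene" or "top" or "wrist"; returns the picture (420x560x3 uint8, red, green, blue); there is no depth.
- calibration(name): a dict with "camera_matrix" (3x3 intrinsics, pixels), "extrinsics" (4x4, takes a point from camera to world coordinates). Camera axes: x right, y down, z forward; pixel columns grow to the right and rows downward; lengths in m; the calibration is good to about 2 mm. A picture is of the moment at which its call begins: read the wrist's pose just before it. calibration takes no time and is no camera call; for the wrist camera it gives the pose at the moment of the call.
- job_done(): hands the job in; it is judged then, once.
Trained networks look in the newest picture that a camera, given by its name, has taken for a name from the list of things; names that differ only in an ending like _2 or _b are one class to them, and where a whole thing is asked for, a point or a joint stands for the part that bears it (a point fixed in the world has none). Each returns a list of dicts, best first, with "score" (0 to 1); they miss things now and then, are a little off and sometimes report something else, mostly with a low value. They report only what shows in the picture. A call takes as long as a camera call. They do not tell look-alikes from the thing itself.
- boxes_of(query, camera): "rect" ([left, top, right, bottom] in pixels, round what is visible of it).
- regions_of(query, camera): "region" (420x560 bool, what is visible of it) and "rect" ([left, top, right, bottom] in pixels, round what is visible of it).
- spot_point(query, camera): "uv" ([column, row] in pixels: a listed point, or the origin of a listed thing).
The state is a dict: "t": time; "q": joint angles; "qd": joint speeds; "joint_efforts": joint torques, N m; "eef_pos": TCP position; "ee_rot": TCP orientation; "force": force on the tool from outside, world axes, zero at the start; "moment": the same for the moment, N m; "width": finger opening in m; "gripper_force": force on a finger pad.
Only numpy, scipy, OpenCV 4.12 (cv2) and the standard library are available. Lean on these libraries where they do the work, as an engineer would, in place of code of your own. Each camera call takes 0.05 s, during which the arm holds its last target. There are 200 camera calls.

## Working session

There is one attempt and no reset: what is moved stays moved. The work goes in short steps, Python scripts to look and compute and a tool call to move; the robot and the scene stay as the last step left them, time stands still between calls to the robot, and variables do not carry over. Pictures are saved under pics/ and viewed, at most 10 in all, crops included, and the job is handed in when it is done.

Besides the shell and the picture viewer there is one more tool, called after ">>>" as name(argument=value, ...) on one line, values as JSON. arm_command: Moves the arm, as the interface text tells. Shift numbers are shares of 25 cm and turn numbers shares of 180 degrees, none past 1 either way. Its arguments: {"type":"object","properties":{"commands":{"type":"array"},"claw":{"type":"number"},"grip_force":{"type":"number"}},"required":["commands"]}

```bash
mkdir -p pics
cat > h.py <<'E'
from station import *
import numpy as np, cv2
def ray(cam,uv,cal=None):
    c=cal or calibration(cam);K=np.array(c["camera_matrix"]);T=np.array(c["extrinsics"])
    d=T[:3,:3]@np.linalg.inv(K)@np.array([uv[0],uv[1],1.]);return T[:3,3],d/np.linalg.norm(d)
def atz(cam,uv,z):
    o,d=ray(cam,uv);return o+d*(z-o[2])/d[2]
def tri(rs):
    A=0;b=0
    for o,d in rs:
        M=np.eye(3)-np.outer(d,d);A=A+M;b=b+M@o
    p=np.linalg.solve(A,b);return p,[float(np.linalg.norm((np.eye(3)-np.outer(d,d))@(p-o))) for o,d in rs]
def proj(cam,p):
    c=calibration(cam);K=np.array(c["camera_matrix"]);T=np.linalg.inv(np.array(c["extrinsics"]))
    q=K@(T[:3,:3]@p+T[:3,3]);return q[:2]/q[2]
E
python3 - <<'E'
from h import *
np.set_printoptions(precision=4,suppress=True)
s=get_state();print(s)
ims=[]
for c in("scene","top"):
    ims.append(grab_frame(c)); cv2.imwrite(f"pics/{c}0.png",ims[-1][...,::-1])
    print(c,np.array(calibration(c)["extrinsics"])[:3,3])
    for n in("lid_hinge","lid_hole","lid_front","latch_hole","pin_grip","pin_shoulder","rack","case","thermometer_dial","disinfectant","pump_bottle","pulp_dish","vial","steel_cup"):
        print(c,n,[(round(d["score"],2),np.round(d["uv"],1).tolist()) for d in spot_point(n,c)[:4]])
E
```

```text
{'t': 0.0, 'q': array([-0.9539,  0.3594,  0.0111, -0.0003, -1.2241, -0.2881]), 'qd': array([ 0.0006, -0.0009, -0.001 ,  0.0005, -0.0003, -0.0002]), 'joint_efforts': array([  0.0009, -58.272 ,  29.3063,   6.997 ,   0.0069,  -0.0002]), 'eef_pos': array([ 0.2178, -0.6384,  0.2256]), 'ee_rot': array([ 3.1399, -0.0002, -2.8129]), 'force': array([-0.2127, -0.0873, -0.5768]), 'moment': array([-0.0066, -0.0244,  0.0541]), 'gripper_force': 0.0, 'width': 0.08745349321941534}
scene [ 1.0723 -0.3776  0.9436]
scene lid_hinge [(0.55, [343.4, 226.9])]
scene lid_hole [(0.87, [308.5, 174.4]), (0.28, [183.2, 285.0])]
scene lid_front [(0.75, [317.2, 182.0])]
scene latch_hole [(0.64, [286.3, 199.8])]
scene pin_grip [(0.75, [224.8, 296.5]), (0.72, [181.9, 285.0]), (0.65, [175.7, 324.6])]
scene pin_shoulder [(0.75, [224.4, 304.2]), (0.61, [180.1, 292.8]), (0.55, [180.1, 331.7])]
scene rack [(0.64, [176.6, 293.6])]
scene case [(0.68, [316.5, 228.9])]
scene thermometer_dial [(0.46, [157.1, 274.2])]
scene disinfectant [(0.86, [345.6, 148.5]), (0.49, [181.2, 293.4])]
scene pump_bottle [(0.76, [388.0, 168.8])]
[... 153 characters left out ...]
.3, 199.0])]
top [0.4263 0.0585 1.0822]
top lid_hinge [(0.86, [250.8, 171.3])]
top lid_hole [(0.94, [256.4, 203.5])]
top lid_front [(0.6, [257.9, 193.1])]
top latch_hole [(0.87, [267.3, 233.2])]
top pin_grip [(0.77, [378.3, 178.6]), (0.57, [328.3, 277.4]), (0.49, [427.4, 179.9]), (0.42, [400.0, 208.8])]
top pin_shoulder [(0.7, [395.4, 213.7]), (0.7, [373.3, 178.4]), (0.66, [419.9, 181.7])]
top rack [(0.93, [398.0, 227.3])]
top case [(0.7, [256.8, 205.9])]
top thermometer_dial [(0.61, [405.7, 239.7])]
top disinfectant [(0.82, [156.0, 265.1])]
top pump_bottle [(0.65, [143.0, 212.3])]
top pulp_dish [(0.74, [411.5, 147.2])]
top vial [(0.47, [329.0, 277.3])]
top steel_cup [(0.56, [388.9, 291.4])]
```

View pics/scene0.png

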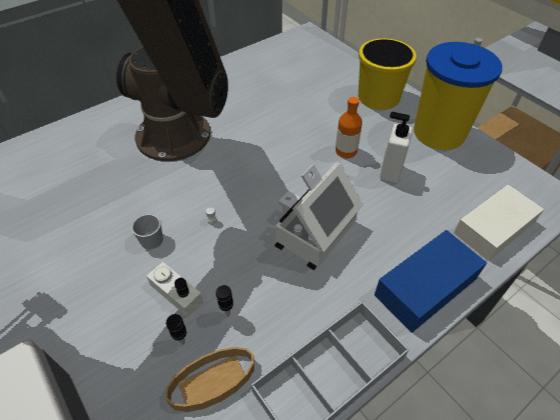

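View pics/top0.png

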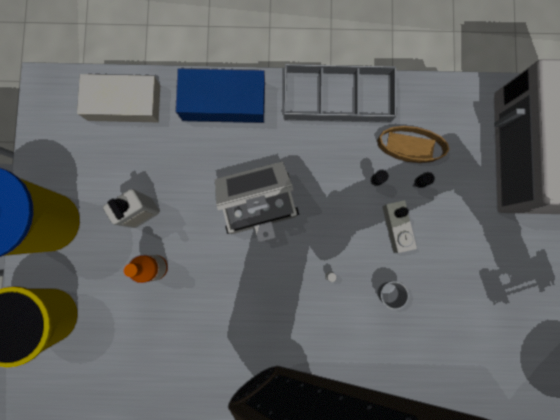

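The scene view shows the case with its open lid near (320,215) and the rack with the pin at (181,286) and the thermometer at (162,273). The look-alike pins stand at (225,297) and (176,326). In the top view the case is at (257,206), the rack pin at (401,212), the thermometer at (405,239) and the vial at (332,277). Next I triangulate.

Run:
```python
from h import *
np.set_printoptions(precision=4,suppress=True)
P=dict(lid_hinge=((343.4,226.9),(250.8,171.3)),lid_hole=((308.5,174.4),(256.4,203.5)),lid_front=((317.2,182),(257.9,193.1)),latch_hole=((286.3,199.8),(267.3,233.2)),pin=((181.9,285),(401,212)),pinlk1=((224.8,296.5),(378.3,178.6)),lk2=((175.7,324.6),(425,180)),dial=((160,273),(405,239.5)))
for n,(a,b) in P.items(): print(n,*tri([ray("scene",a),ray("top",b)]))
print("latch z.07",atz("top",P["latch_hole"][1],.07),atz("scene",P["latch_hole"][0],.07))
print("hinge z.07",atz("top",P["lid_hinge"][1],.07),atz("scene",P["lid_hinge"][0],.07))
for n,uv,z in (("pin",(401,212),.085),("dial",(405.5,239.5),.06),("rack",(398,227),0),("rack",(401,227),.045),("vial",(332,277),.02),("cup",(394,294),.03),("dis",(156,265),0),("pump",(143,212),0)):print(n,atz("top",uv,z))
for c in ("scene","top"):
    grab_frame(c)
    for n in("pin_grip","rack","case","case_lid"):
        print(c,n,[(round(d["score"],2),np.round(d["rect"],1).tolist()) for d in boxes_of(n,c)[:4]])
    r=regions_of("rack",c)
    if r: print(cv2.minAreaRect(np.argwhere(r[0]["region"])[:,::-1].astype(np.float32)))
```

```text
lid_hinge [0.6359 0.1339 0.0795] [0.001840784679497655, 0.0018407846794976546]
lid_hole [0.5354 0.1064 0.197 ] [0.0031319025834259046, 0.003131902583425848]
lid_front [0.5616 0.1067 0.193 ] [0.00020457385312349141, 0.00020457385312351491]
latch_hole [0.477  0.0853 0.0673] [0.0013291203146020252, 0.0013291203146022005]
pin [ 0.5394 -0.2536  0.0741] [0.0003082204470958491, 0.00030822044709599163]
pinlk1 [ 0.6233 -0.1944  0.0795] [0.000343741524264648, 0.0003437415242646304]
lk2 [ 0.6211 -0.3107  0.0873] [0.00012134165643471608, 0.00012134165643490076]
dial [ 0.4691 -0.273   0.0516] [0.0031195867702020438, 0.0031195867702019184]
latch z.07 [0.4776 0.0863 0.07  ] [0.4781 0.0827 0.07  ]
hinge z.07 [0.6367 0.1332 0.07  ] [0.632  0.1412 0.07  ]
pin [ 0.5383 -0.2499  0.085 ]
dial [ 0.4703 -0.2688  0.06  ]
rack [ 0.5065 -0.2678  0.    ]
rack [ 0.5033 -0.2621  0.045 ]
vial [ 0.3683 -0.0865  0.02  ]
cup [ 0.3287 -0.2474  0.03  ]
dis [0.3881 0.3868 0.    ]
pump [0.5312 0.43   0.    ]
scene pin_grip [(0.94, [216.6, 285.3, 233.2, 316.5]), (0.89, [165.6, 312.5, 188.4, 345.6]), (0.46, [173.8, 277.3, 187.4, 298.8])]
scene rack [(0.68, [145.6, 261.9, 202.4, 314.8])]
scene case [(0.82, [275.0, 165.1, 364.6, 267.3]), (0.72, [132.1, 214.9, 161.8, 250.7])]
scene case_lid [(0.78, [294.8, 164.5, 362.9, 253.5])]
((174.11138916015625, 288.3638610839844), (60.439022064208984, 27.862459182739258), 39.289405822753906)
top pin_grip [(0.72, [413.0, 171.4, 436.5, 187.6]), (0.54, [384.4, 199.5, 413.2, 251.7]), (0.52, [370.8, 168.1, 390.2, 184.3])]
top rack [(0.95, [387.2, 203.3, 417.3, 250.9])]
top case [(0.84, [215.5, 165.7, 300.3, 238.8])]
top case_lid [(0.89, [216.5, 163.2, 292.3, 207.2]), (0.68, [120.7, 253.8, 169.1, 281.6]), (0.57, [400.9, 231.3, 415.3, 247.5])]
((398.4192199707031, 226.78994750976562), (49.94114685058594, 23.10955810546875), 74.98163604736328)
```

>>> arm_command(commands=[{"tx": -0.1, "ty": 0.1, "tz": -0.15}, {"tx": -0.82, "ty": 0.8, "tz": -0.3, "twist": 0.012}, {"tx": -0.82, "ty": 0.8, "tz": -0.3, "twist": 0.012}, {"tx": -0.82, "ty": 0.8, "tz": -0.3, "twist": 0.012}, {"tx": -0.82, "ty": 0.8, "tz": -0.3, "twist": 0.012}, {"tx": -0.82, "ty": 0.8, "tz": -0.3, "twist": 0.012}, {"tx": -0.82, "ty": 0.8, "tz": -0.3, "twist": 0.012}, {"tx": -0.82, "ty": 0.8, "tz": -0.3, "twist": 0.012}], claw=0)

```text
invalid input
```

>>> arm_command(commands=[{"tx": -0.82, "ty": 0.8}, {"tx": -0.82, "ty": 0.8}, {"tx": -0.82, "ty": 0.8}, {"tx": -0.82, "ty": 0.8}, {"tx": -0.82, "ty": 0.8}, {"tx": -0.82, "ty": 0.8}, {"tx": -0.82, "ty": 0.8}, {"tx": -0.82, "ty": 0.8}])

```text
invalid input
```

>>> arm_command(commands=[{"tx": -0.1, "ty": 0.1, "tz": -0.15, "twist": 0}, {"tx": -0.82, "ty": 0.8, "tz": -0.3, "twist": 0.012}, {"tx": -0.82, "ty": 0.8, "tz": -0.3, "twist": 0.012}, {"tx": -0.82, "ty": 0.8, "tz": -0.3, "twist": 0.012}, {"tx": -0.82, "ty": 0.8, "tz": -0.3, "twist": 0.012}, {"tx": -0.82, "ty": 0.8, "tz": -0.3, "twist": 0.012}, {"tx": -0.82, "ty": 0.8, "tz": -0.3, "twist": 0.012}, {"tx": -0.82, "ty": 0.8, "tz": -0.3, "twist": 0.012}], claw=0)

```text
t: 2.77
eef_pos: [0.3491, -0.3801, 0.3034]
ee_rot: [-3.14, 0.003, -2.848]
force: [-0.1, -0.2, -0.2]
width: 0.0394
gripper_force: 0.0
```

>>> arm_command(commands=[{"tx": -0.8, "ty": 0.82, "tz": 0, "twist": 0}, {"tx": -0.8, "ty": 0.82, "tz": 0, "twist": 0}, {"tx": -0.8, "ty": 0.82, "tz": 0, "twist": 0}, {"tx": -0.8, "ty": 0.82, "tz": 0, "twist": 0}, {"tx": -0.8, "ty": 0.82, "tz": 0, "twist": 0}, {"tx": -0.8, "ty": 0.82, "tz": 0, "twist": 0}, {"tx": -0.8, "ty": 0.82, "tz": 0, "twist": 0}, {"tx": -0.8, "ty": 0.82, "tz": 0, "twist": 0}])

```text
t: 3.43
eef_pos: [0.4825, -0.1252, 0.3014]
ee_rot: [3.141, 0.001, -2.846]
force: [-1.1, -0.8, -0.3]
width: 0.0005
gripper_force: 0.0
```

Run:
```python
from h import *
np.set_printoptions(precision=4,suppress=True)
im=grab_frame("wrist"); cv2.imwrite("pics/w1.png",im[...,::-1])
s=get_state();print(s["eef_pos"],s["ee_rot"],s["t"])
for n in("lid_hinge","lid_hole","lid_front","latch_hole"):
    r=spot_point(n,"wrist")
    for d in r[:1]:
        ps=[ray("wrist",d["uv"])]
        print(n,round(d["score"],2),np.round(d["uv"],1),atz("wrist",d["uv"],.07))
```

```text
[ 0.4814 -0.127   0.3014] [ 3.1414  0.0001 -2.8462] 3.4833
lid_hole 0.57 [536.1 352.5] [0.5972 0.2291 0.07  ]
latch_hole 0.79 [472.1 230.3] [0.4755 0.0883 0.07  ]
```

View pics/w1.png

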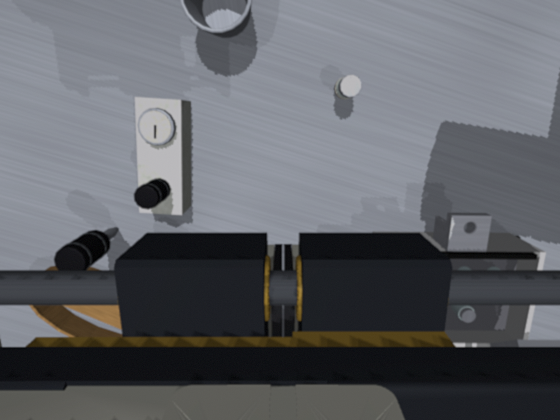

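The wrist view shows the case tab with its hole at (472,230), about (0.4755, 0.088), which agrees with the earlier fix. The rack pin is at (152,193).

>>> arm_command(commands=[{"tx": -0.77, "ty": 0.82, "tz": 0, "twist": 0}, {"tx": -0.77, "ty": 0.82, "tz": 0, "twist": 0}, {"tx": -0.77, "ty": 0.82, "tz": 0, "twist": 0}, {"tx": -0.77, "ty": 0.82, "tz": 0, "twist": 0}, {"tx": -0.77, "ty": 0.82, "tz": 0, "twist": 0}, {"tx": -0.77, "ty": 0.82, "tz": 0, "twist": 0}, {"tx": -0.77, "ty": 0.82, "tz": 0, "twist": 0}, {"tx": -0.77, "ty": 0.82, "tz": 0, "twist": 0}])

```text
t: 4.35
eef_pos: [0.6077, 0.125, 0.3]
ee_rot: [-3.142, -0.001, -2.85]
force: [0.6, -0.1, -0.5]
width: 0.0001
gripper_force: 0.0
```

Run:
```python
from h import *
import math
s=get_state();p=s["eef_pos"];print(p,s["ee_rot"])
H=np.array([.628,.1323]);e=np.array([math.cos(.29),math.sin(.29)])
y=s["ee_rot"][2];tx=np.array([math.cos(y),math.sin(y)]);ty=np.array([math.sin(y),-math.cos(y)])
for th in (1.3,1.15,1,.85,.7,.55,.4,.25,.12,.03):
    r=.115;q=H+e*(-r*math.cos(th)+.016*math.sin(th)+.01);z=.07+r*math.sin(th)+.016*math.cos(th)
    d=q-p[:2];print(th,np.round([d@tx/.25,d@ty/.25,(p[2]-z)/.25],3),round(z,3))
```

```text
[0.60770339 0.12499699 0.29996225] [-3.14155715e+00 -1.16164926e-03 -2.84960166e+00]
1.3 [-0.065  0.005  0.459] 0.185
1.15 [0.003 0.005 0.474] 0.182
1 [0.069 0.005 0.498] 0.175
0.85 [0.129 0.005 0.532] 0.167
0.7 [0.184 0.005 0.575] 0.156
0.55 [0.233 0.005 0.625] 0.144
0.4 [0.273 0.005 0.682] 0.13
0.25 [0.304 0.005 0.744] 0.114
0.12 [0.323 0.005 0.801] 0.1
0.03 [0.332 0.005 0.842] 0.089
```

>>> arm_command(commands=[{"tx": 0, "ty": 0, "tz": 0.16, "twist": 0}, {"tx": 0, "ty": 0, "tz": 0.32, "twist": 0}, {"tx": 0, "ty": 0, "tz": 0.44, "twist": 0}, {"tx": 0, "ty": 0, "tz": 0.47, "twist": 0}, {"tx": 0.04, "ty": 0, "tz": 0.485, "twist": 0}, {"tx": 0.07, "ty": 0, "tz": 0.5, "twist": 0}, {"tx": 0.1, "ty": 0, "tz": 0.515, "twist": 0}, {"tx": 0.13, "ty": 0, "tz": 0.53, "twist": 0}])

```text
t: 5.02
eef_pos: [0.5749, 0.1123, 0.1703]
ee_rot: [3.141, 0.003, -2.851]
force: [1.1, -0.0, 0.8]
width: 0.0007
gripper_force: 0.3
```

>>> arm_command(commands=[{"tx": 0.03, "ty": 0, "tz": 0.02, "twist": 0}, {"tx": 0.055, "ty": 0, "tz": 0.044, "twist": 0}, {"tx": 0.08, "ty": 0, "tz": 0.068, "twist": 0}, {"tx": 0.105, "ty": 0, "tz": 0.094, "twist": 0}, {"tx": 0.125, "ty": 0, "tz": 0.122, "twist": 0}, {"tx": 0.144, "ty": 0, "tz": 0.15, "twist": 0}, {"tx": 0.16, "ty": 0, "tz": 0.18, "twist": 0}, {"tx": 0.175, "ty": 0, "tz": 0.212, "twist": 0}])

```text
t: 5.68
eef_pos: [0.5322, 0.1001, 0.1152]
ee_rot: [-3.142, -0.0, -2.85]
force: [-0.1, 0.3, -0.1]
width: 0.0005
gripper_force: 0.2
```

>>> arm_command(commands=[{"tx": 0.01, "ty": 0, "tz": 0.03, "twist": 0}, {"tx": 0.018, "ty": 0, "tz": 0.06, "twist": 0}, {"tx": 0.025, "ty": 0, "tz": 0.085, "twist": 0}, {"tx": 0.028, "ty": 0, "tz": 0.105, "twist": 0}, {"tx": 0.028, "ty": 0, "tz": 0.105, "twist": 0}, {"tx": 0.028, "ty": 0, "tz": 0.105, "twist": 0}, {"tx": 0.028, "ty": 0, "tz": 0.105, "twist": 0}, {"tx": 0.028, "ty": 0, "tz": 0.105, "twist": 0}])

```text
t: 6.35
eef_pos: [0.5258, 0.0981, 0.0899]
ee_rot: [-3.142, -0.0, -2.851]
force: [-2.2, -0.3, 2.3]
width: 0.0007
gripper_force: 1.3
```

Run:
```python
from h import *
im=grab_frame("scene"); cv2.imwrite("pics/s2.png",cv2.resize(im[130:360,120:420,::-1],None,fx=2.5,fy=2.5))
```

```text
(no output)
```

View pics/s2.png

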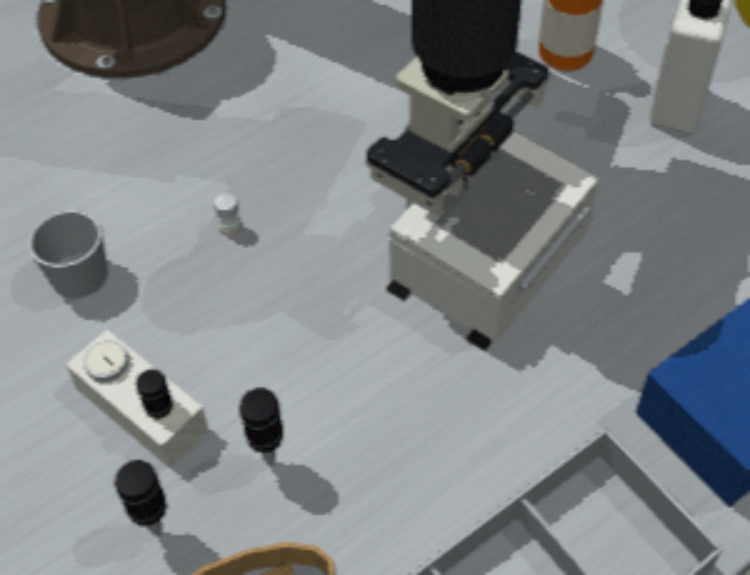

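The close scene view shows the lid flat on the case with the fingers on it. The rack pin and the bystanders have not moved. I go up, then towards the pin.

>>> arm_command(commands=[{"tx": 0, "ty": 0, "tz": -0.15, "twist": 0}, {"tx": 0.03, "ty": -0.1, "tz": -0.3, "twist": 0}, {"tx": 0.1, "ty": -0.25, "tz": -0.44, "twist": 0}, {"tx": 0.15, "ty": -0.4, "tz": -0.52, "twist": 0}, {"tx": 0.17, "ty": -0.6, "tz": -0.52, "twist": 0}, {"tx": 0.17, "ty": -0.7, "tz": -0.52, "twist": 0}, {"tx": 0.17, "ty": -0.7, "tz": -0.52, "twist": 0}, {"tx": 0.17, "ty": -0.7, "tz": -0.52, "twist": 0}], claw=1)

```text
t: 7.07
eef_pos: [0.536, -0.0842, 0.2201]
ee_rot: [-3.141, 0.001, -2.854]
force: [0.2, 0.1, 0.2]
width: 0.0482
gripper_force: 0.0
```

```bash
cat > look.py <<'E'
from h import *
import sys
np.set_printoptions(precision=4,suppress=True)
im=grab_frame("wrist"); cv2.imwrite(f"pics/{sys.argv[1]}.png",im[...,::-1])
s=get_state();print(s["eef_pos"],s["ee_rot"],s["t"],"cam",np.array(calibration("wrist")["extrinsics"])[:3,3])
for a in sys.argv[2:]:
    n,z=a.split(":")
    for d in spot_point(n,"wrist")[:4]:
        print(n,round(d["score"],2),np.round(d["uv"],1),atz("wrist",d["uv"],float(z)))
E
python3 look.py w3 lid_hole:.086 pin_grip:.068 pin_shoulder:.045 rack:0 thermometer_dial:.055
```

```text
[ 0.5357 -0.0829  0.2197] [ 3.1416  0.0005 -2.8535] 7.1167 cam [ 0.4705 -0.1033  0.3784]
lid_hole 0.97 [513.5 190.1] [0.4749 0.0948 0.086 ]
pin_grip 0.76 [ 85.2 140.4] [ 0.5387 -0.2531  0.068 ]
pin_shoulder 0.73 [ 97.9 139. ] [ 0.5394 -0.2532  0.045 ]
pin_shoulder 0.67 [ 19.9 209.7] [ 0.6255 -0.3125  0.045 ]
pin_shoulder 0.6 [141.9 244.9] [ 0.6271 -0.1959  0.045 ]
rack 0.76 [119.3  97.4] [ 0.5026 -0.2601 -0.    ]
thermometer_dial 0.56 [87.2 52.5] [ 0.4707 -0.2685  0.055 ]
```

View pics/w3.png

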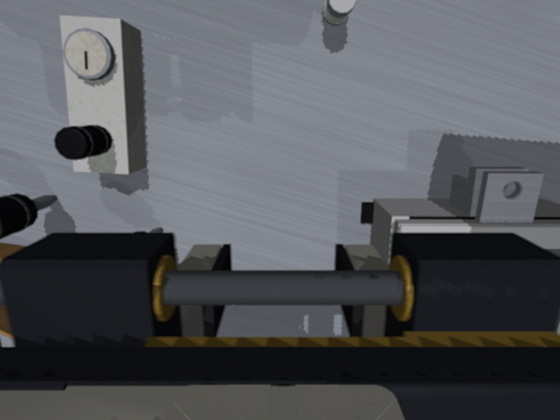

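The wrist view shows the rack pin at (85,140), about (0.539, -0.253), with the thermometer at (88,53). The lid tab's hole is at (513,190). The pin fix agrees with the first one.

>>> arm_command(commands=[{"tx": 0.1, "ty": -0.16, "tz": 0, "twist": 0}, {"tx": 0.16, "ty": -0.32, "tz": 0, "twist": 0}, {"tx": 0.18, "ty": -0.48, "tz": 0, "twist": 0}, {"tx": 0.18, "ty": -0.6, "tz": 0, "twist": 0}, {"tx": 0.18, "ty": -0.656, "tz": 0, "twist": 0}, {"tx": 0.18, "ty": -0.656, "tz": 0.05, "twist": 0}, {"tx": 0.18, "ty": -0.656, "tz": 0.12, "twist": 0}, {"tx": 0.18, "ty": -0.656, "tz": 0.2, "twist": 0}], claw=1)

```text
t: 8.03
eef_pos: [0.5403, -0.2513, 0.1698]
ee_rot: [-3.141, 0.001, -2.85]
force: [0.4, -0.2, -1.8]
width: 0.0874
gripper_force: 0.0
```

>>> arm_command(commands=[{"tx": 0.005, "ty": -0.004, "tz": 0.1, "twist": 0}, {"tx": 0.005, "ty": -0.004, "tz": 0.2, "twist": 0}, {"tx": 0.005, "ty": -0.004, "tz": 0.3, "twist": 0}, {"tx": 0.005, "ty": -0.004, "tz": 0.38, "twist": 0}, {"tx": 0.005, "ty": -0.004, "tz": 0.43, "twist": 0}, {"tx": 0.005, "ty": -0.004, "tz": 0.45, "twist": 0}, {"tx": 0.005, "ty": -0.004, "tz": 0.45, "twist": 0}, {"tx": 0.005, "ty": -0.004, "tz": 0.45, "twist": 0}])

```text
t: 8.7
eef_pos: [0.5391, -0.2525, 0.0578]
ee_rot: [-3.141, 0.0, -2.849]
force: [-0.7, 0.6, -0.1]
width: 0.0877
gripper_force: 0.0
```

>>> arm_command(commands=[{"tx": 0, "ty": 0, "tz": 0, "twist": 0}, {"tx": 0, "ty": 0, "tz": 0, "twist": 0}, {"tx": 0, "ty": 0, "tz": 0, "twist": 0}, {"tx": 0, "ty": 0, "tz": 0, "twist": 0}, {"tx": 0, "ty": 0, "tz": 0, "twist": 0}, {"tx": 0, "ty": 0, "tz": 0, "twist": 0}, {"tx": 0, "ty": 0, "tz": 0, "twist": 0}, {"tx": 0, "ty": 0, "tz": 0, "twist": 0}], claw=0, grip_force=45)

```text
t: 9.37
eef_pos: [0.5385, -0.2531, 0.0573]
ee_rot: [-3.142, 0.0, -2.851]
force: [0.4, 0.5, -0.8]
width: 0.0395
gripper_force: 0.0
```

>>> arm_command(commands=[{"tx": 0, "ty": 0, "tz": 0, "twist": 0}, {"tx": 0, "ty": 0, "tz": 0, "twist": 0}, {"tx": 0, "ty": 0, "tz": 0, "twist": 0}, {"tx": 0, "ty": 0, "tz": 0, "twist": 0}, {"tx": 0, "ty": 0, "tz": 0, "twist": 0}, {"tx": 0, "ty": 0, "tz": 0, "twist": 0}, {"tx": 0, "ty": 0, "tz": -0.02, "twist": 0}, {"tx": 0, "ty": 0, "tz": -0.04, "twist": 0}])

```text
t: 10.03
eef_pos: [0.5383, -0.2533, 0.0668]
ee_rot: [3.142, -0.001, -2.851]
force: [1.9, -5.3, -4.3]
width: 0.0248
gripper_force: 45.0
```

>>> arm_command(commands=[{"tx": 0, "ty": 0, "tz": -0.1, "twist": 0}, {"tx": 0, "ty": 0, "tz": -0.2, "twist": 0}, {"tx": 0, "ty": 0, "tz": -0.34, "twist": 0}, {"tx": 0, "ty": 0, "tz": -0.48, "twist": 0}, {"tx": 0, "ty": 0.1, "tz": -0.56, "twist": 0}, {"tx": -0.02, "ty": 0.22, "tz": -0.6, "twist": 0}, {"tx": -0.04, "ty": 0.36, "tz": -0.6, "twist": 0}, {"tx": -0.06, "ty": 0.5, "tz": -0.6, "twist": 0}])

```text
t: 10.7
eef_pos: [0.5165, -0.1275, 0.2179]
ee_rot: [3.141, 0.001, -2.852]
force: [0.4, 0.8, -0.5]
width: 0.0251
gripper_force: 45.0
```

>>> arm_command(commands=[{"tx": -0.04, "ty": 0.14, "tz": 0, "twist": 0}, {"tx": -0.08, "ty": 0.28, "tz": 0, "twist": 0}, {"tx": -0.08, "ty": 0.42, "tz": 0, "twist": 0}, {"tx": -0.08, "ty": 0.54, "tz": 0, "twist": 0}, {"tx": -0.08, "ty": 0.62, "tz": 0, "twist": 0}, {"tx": -0.08, "ty": 0.64, "tz": 0, "twist": 0}, {"tx": -0.08, "ty": 0.64, "tz": 0, "twist": 0}, {"tx": -0.08, "ty": 0.64, "tz": 0, "twist": 0}])

```text
t: 11.37
eef_pos: [0.4899, 0.0302, 0.2172]
ee_rot: [3.141, -0.0, -2.849]
force: [1.1, -0.1, -1.8]
width: 0.0253
gripper_force: 45.0
```

```bash
python3 look.py w4 lid_hole:.0875 latch_hole:.07 pin_tip:.155 pin_shoulder:.2 pin_grip:.22
```

```text
[0.4901 0.0297 0.2172] [ 3.1414 -0.0005 -2.8504] 11.4167 cam [0.4252 0.0092 0.3759]
lid_hole 0.96 [361.4 207.1] [0.4776 0.0914 0.0875]
latch_hole 0.73 [355.4 200.5] [0.4768 0.0893 0.07  ]
pin_tip 0.91 [278.5 231.5] [0.4955 0.027  0.155 ]
pin_tip 0.8 [ 45.2 236.6] [ 0.541  -0.1139  0.155 ]
pin_tip 0.48 [202.   21.5] [ 0.3913 -0.0476  0.155 ]
pin_shoulder 0.85 [ 15.1 257.1] [ 0.533  -0.1022  0.2   ]
pin_shoulder 0.7 [284.2 254.9] [0.4924 0.0297 0.2   ]
pin_grip 0.78 [280.5 274.3] [0.4944 0.0285 0.22  ]
```

View pics/w4.png

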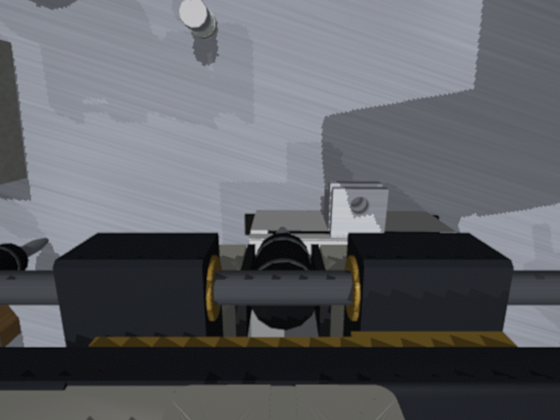

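The wrist view shows the held pin upright, with its tip at about (279,231). The lid tab's hole is at (359,204), on top of the case tab.

Run:
```python
from h import *
np.set_printoptions(precision=4,suppress=True)
s=get_state();p=s["eef_pos"]
for z in (.161,.165,.169):print("tip proj",proj("wrist",np.array([p[0],p[1],z])),atz("wrist",(278.5,231.5),z)-p)
print("grip",proj("wrist",p+[0,0,.011]),"shoulder",proj("wrist",p+[0,0,-.012]))
for uv in((361.4,207.1),(359,204.5)):print(atz("wrist",uv,.0875))
grab_frame("scene");grab_frame("top")
rs=[ray("wrist",(360,205.5))]
for c in("scene","top"):
    for n in("lid_hole","latch_hole","pin_tip","pin_shoulder"):
        for d in spot_point(n,c)[:3]:print(c,n,round(d["score"],2),d["uv"],atz(c,d["uv"],.0875))
im=grab_frame("wrist");cv2.imwrite("pics/w4c.png",cv2.resize(im[170:320,210:410,::-1],None,fx=4,fy=4,interpolation=cv2.INTER_CUBIC))
```

```text
tip proj [284.2403 227.8394] [ 0.0033 -0.0027 -0.0562]
tip proj [284.2688 229.8474] [ 0.002  -0.003  -0.0522]
tip proj [284.2984 231.9269] [ 0.0007 -0.0034 -0.0482]
grip [284.9024 274.4222] shoulder [284.6225 254.7274]
[0.4778 0.0912 0.0875]
[0.4763 0.0886 0.0875]
scene lid_hole 0.65 [288.1, 194.9] [0.4797 0.0872 0.0875]
scene latch_hole 0.93 [287.9, 196.3] [0.4832 0.0839 0.0875]
scene latch_hole 0.36 [160.1, 274.1] [ 0.494  -0.2807  0.0875]
scene pin_tip 0.87 [226.4, 315.3] [ 0.6661 -0.2171  0.0875]
scene pin_tip 0.87 [185.4, 342.7] [ 0.6669 -0.3139  0.0875]
scene pin_tip 0.63 [270.4, 185.0] [0.425  0.0713 0.0875]
scene pin_shoulder 0.97 [179.3, 333.9] [ 0.6433 -0.3146  0.0875]
scene pin_shoulder 0.95 [225.1, 304.3] [ 0.6432 -0.2057  0.0875]
scene pin_shoulder 0.45 [268.9, 177.1] [0.3998 0.0848 0.0875]
top lid_hole 0.5 [329.6, 276.5] [ 0.3731 -0.0713  0.0875]
top latch_hole 0.74 [328.5, 277.2] [ 0.3713 -0.0686  0.0875]
top latch_hole 0.23 [411.9, 147.1] [ 0.7056 -0.278   0.0875]
top pin_tip 0.66 [371.0, 183.0] [ 0.6101 -0.1736  0.0875]
top pin_tip 0.5 [413.1, 184.3] [ 0.6093 -0.2802  0.0875]
top pin_shoulder 0.77 [375.3, 181.4] [ 0.6145 -0.1845  0.0875]
top pin_shoulder 0.51 [420.6, 185.5] [ 0.6067 -0.2992  0.0875]
```

View pics/w4c.png

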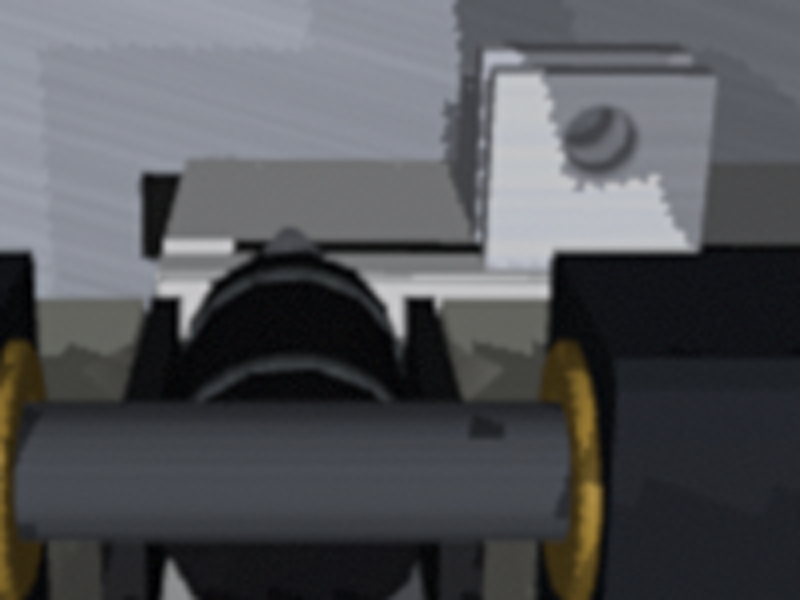

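>>> arm_command(commands=[{"tx": -0.01, "ty": 0.1, "tz": 0, "twist": 0}, {"tx": -0.018, "ty": 0.2, "tz": 0, "twist": 0}, {"tx": -0.018, "ty": 0.243, "tz": 0.04, "twist": 0}, {"tx": -0.018, "ty": 0.243, "tz": 0.12, "twist": 0}, {"tx": -0.018, "ty": 0.243, "tz": 0.2, "twist": 0}, {"tx": -0.018, "ty": 0.243, "tz": 0.26, "twist": 0}, {"tx": -0.018, "ty": 0.243, "tz": 0.26, "twist": 0}, {"tx": -0.018, "ty": 0.243, "tz": 0.26, "twist": 0}])

```text
t: 12.88
eef_pos: [0.4767, 0.0892, 0.1517]
ee_rot: [-3.141, -0.002, -2.85]
force: [1.2, -1.2, -0.7]
width: 0.025
gripper_force: 45.0
```

```bash
python3 look.py w5 lid_hole:.0875 latch_hole:.07 pin_tip:.1
python3 - <<'E'
from h import *
im=cv2.imread("pics/w5.png");cv2.imwrite("pics/w5c.png",cv2.resize(im[150:300,185:385],None,fx=4,fy=4,interpolation=cv2.INTER_CUBIC))
p=get_state()["eef_pos"];print(proj("wrist",p+[0,0,-.052]))
for z in(.1,.09,.0875,.07):print(z,proj("wrist",np.array([p[0],p[1],z])),proj("wrist",np.array([.4765,.089,z])))
E
```

```text
[0.4774 0.0895 0.1527] [-3.1411 -0.0001 -2.8501] 12.9333 cam [0.4124 0.069  0.3113]
lid_hole 0.92 [283.3 223.9] [0.4783 0.0893 0.0875]
lid_hole 0.39 [280.5 254.9] [0.4991 0.0936 0.0875]
latch_hole 0.79 [288.4 215.6] [0.477  0.0927 0.07  ]
pin_tip 0.66 [284.  229.4] [0.4781 0.0897 0.1   ]
[284.22471009 229.70930832]
0.1 [284.21433189 229.00983516] [283.58153377 226.71749914]
0.09 [284.14210152 224.14162857] [283.53561514 221.93727508]
0.0875 [284.12497537 222.98735422] [283.52472855 220.80395892]
0.07 [284.0143199  215.52936059] [283.45439678 213.48227729]
```

View pics/w5c.png

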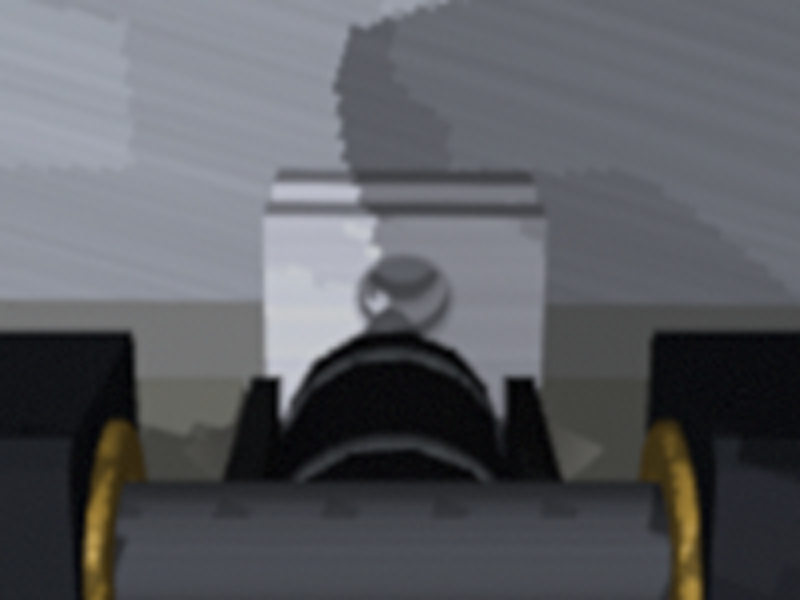

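The close crop shows the tip at (390,312), just over the hole at (403,293). A shift of about 1.5 mm along tool y centres it. I descend into the hole.

>>> arm_command(commands=[{"tx": 0, "ty": 0.006, "tz": 0, "twist": 0}, {"tx": 0, "ty": 0.006, "tz": 0.03, "twist": 0}, {"tx": 0, "ty": 0.006, "tz": 0.06, "twist": 0}, {"tx": 0, "ty": 0.006, "tz": 0.09, "twist": 0}, {"tx": 0, "ty": 0.006, "tz": 0.12, "twist": 0}, {"tx": 0, "ty": 0.006, "tz": 0.14, "twist": 0}, {"tx": 0, "ty": 0.006, "tz": 0.14, "twist": 0}, {"tx": 0, "ty": 0.006, "tz": 0.14, "twist": 0}])

```text
t: 13.75
eef_pos: [0.4765, 0.0908, 0.1168]
ee_rot: [-3.141, -0.001, -2.85]
force: [-0.0, -0.2, -0.4]
width: 0.0252
gripper_force: 45.0
```

>>> arm_command(commands=[{"tx": 0, "ty": 0, "tz": 0.02, "twist": 0}, {"tx": 0, "ty": 0, "tz": 0.04, "twist": 0}, {"tx": 0, "ty": 0, "tz": 0.06, "twist": 0}, {"tx": 0, "ty": 0, "tz": 0.075, "twist": 0}, {"tx": 0, "ty": 0, "tz": 0.09, "twist": 0}, {"tx": 0, "ty": 0, "tz": 0.1, "twist": 0}, {"tx": 0, "ty": 0, "tz": 0.106, "twist": 0}, {"tx": 0, "ty": 0, "tz": 0.106, "twist": 0}])

```text
t: 14.42
eef_pos: [0.4766, 0.0908, 0.0906]
ee_rot: [-3.141, -0.0, -2.85]
force: [-1.8, -1.6, 2.5]
width: 0.0252
gripper_force: 45.0
```

>>> arm_command(commands=[{"tx": 0, "ty": 0, "tz": 0.004, "twist": 0}, {"tx": 0, "ty": 0, "tz": 0.004, "twist": 0}, {"tx": 0, "ty": 0, "tz": 0.008, "twist": 0}, {"tx": 0, "ty": 0, "tz": 0.008, "twist": 0}, {"tx": 0, "ty": 0, "tz": 0.012, "twist": 0}, {"tx": 0, "ty": 0, "tz": 0.012, "twist": 0}, {"tx": 0, "ty": 0, "tz": 0.012, "twist": 0}, {"tx": 0, "ty": 0, "tz": 0.012, "twist": 0}])

```text
t: 15.08
eef_pos: [0.4768, 0.0908, 0.0897]
ee_rot: [-3.141, 0.001, -2.85]
force: [-11.2, -1.1, 23.4]
width: 0.0248
gripper_force: 45.0
```

```bash
python3 look.py w6 >/dev/null
python3 - <<'E'
from h import *
for i in range(4):
    im=grab_frame("scene");s=get_state();print(s["t"],s["eef_pos"].round(4),s["force"].round(1),s["moment"].round(2),s["width"])
a=im[150:290,230:400,::-1];b=cv2.imread("pics/w6.png")[150:300,185:385]
cv2.imwrite("pics/f1.png",np.hstack([cv2.resize(a,(400,400)),cv2.resize(b,(400,400))]))
E
```

```text
15.1833 [0.4768 0.0908 0.0897] [-10.3  -0.7  22.7] [-0.34  4.08  0.03] 0.024850435375730385
15.2333 [0.4768 0.0909 0.0897] [-10.7  -1.3  23.7] [-0.43  4.09 -0.03] 0.024982326477323756
15.2833 [0.4768 0.0909 0.0897] [-10.8  -0.5  22.7] [-0.37  4.11  0.01] 0.025289645736029393
15.3333 [0.4768 0.0908 0.0897] [-11.3  -1.3  22.8] [-0.43  4.07 -0.03] 0.02525844092365958
```

View pics/f1.png

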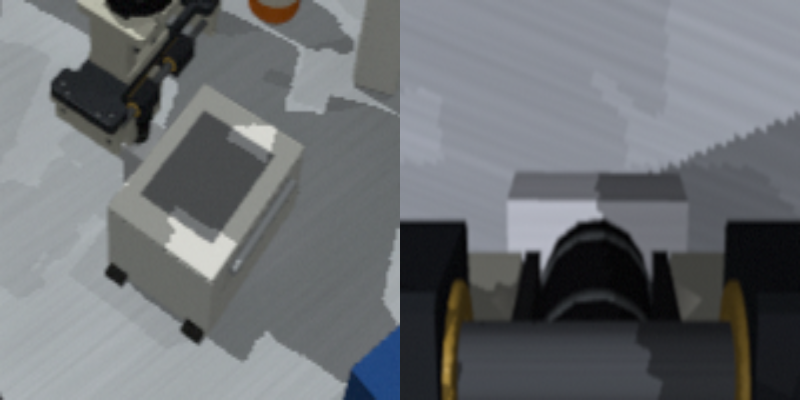

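The picture shows the two tabs pressed together with no gap, and the pin's grip down on the lid tab. The arm stopped at z = 0.0897 m, against 0.090 m expected when shut, and it is pushing with about 23 N.

```bash
python3 -c "
from station import *
print(job_done()); print(get_state()['force'])"
```

```text
the job is handed in; nothing more can be done
None
the job is handed in; nothing more can be done
```

I shut the lid and pushed the rack pin down through both tabs, and handed the job in with the arm still pressing the pin on the lid tab at about 23 N; no verdict was returned.

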